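# Step the microscope carriage on to the next dish

## Task

Bring the next dish under the microscope: with a fingertip, gently push the hand wheel round anticlockwise (seen from above) by its upright handle through exactly one turn, so that the handle comes back to stand over the steel home pointer, and do not run past it. Only push: do not grip the handle, touch nothing of the microscope or its carriage, leave everything else standing where it is, and finish with the hand clear.

Things in the scene. Friction and masses are not known exactly. Their poses are not given: they have to be found in the camera images.
- wheel (a joint): turning angle of the hand wheel, rad, about its vertical axis: 0 at the start with the handle over the home pointer, growing anticlockwise seen from above; one full turn is 6.283. It turns freely past one turn (stops at -0.5 and 13). Stiff enough to stay where it is left, about 0.12 N m of friction: about 2 to 3 N at the handle keeps it moving. Each turn drives the dish carriage 40 mm.
- wheel_hub (a point): centre of the hand wheel, on its axis, on the top face of its hub, 100 mm above the table. Cast aluminium wheel: rim of radius 58 mm (centre line; 128 mm over all), rim bar 12 mm thick with its top 96 mm above the table, three spokes, hub 32 mm in diameter; nothing of the wheel but the handle stands higher than 100 mm. It sits on a grey round post (60 mm in diameter, foot 90 mm).
- handle: the upright black handle on the wheel's rim, where one spoke ends, 58 mm from the axis. Origin: centre of its foot, 98 mm above the table; z up. It is 52 mm tall (top 150 mm above the table), round, tapering from 14 mm in diameter at the foot to 22 mm from 30 mm up. It can spin loosely on its own pin. The handle's direction from the hub, seen from above, turns with joint wheel.
- home_mark (a point): outer end of the flat dark steel home pointer (10 mm wide) that sticks out under the rim from the wheel's post, 91 mm from the wheel's axis and 72 mm above the table; it does not move. The handle stands in its direction at the start and again after each full turn.
- microscope: white stereo microscope, fixed; origin: on the table, 110 mm behind the front edge of its base and midway across it (base 240 x 200 mm, x away from the eyepieces, y to the left for its user). It is 370 mm tall and its tall parts lie within 125 mm of its origin; a low guide rail (36 mm high) sticks out to 170 mm along its y; the wheel's axis stands 270 mm along its -y and 40 mm along its -x, joined to it by a lead screw 30 mm above the table.
- carriage: aluminium plate, 90 x 135 mm, with three 35 mm dishes 40 mm apart, which slides along the microscope's y under the lens, dish rims 55 mm above the table; it is driven by the hand wheel (40 mm to +y per turn). Origin: that of the microscope when the wheel reads 0. Not to be touched.
- jar: glass jar with a white lid, 44 mm in diameter, 55 mm tall, loose, between wheel and microscope; origin: centre of its underside
- collar: dark steel ring, 48 mm in diameter, 16 mm tall, loose, beyond the lead screw; origin: centre of its underside
- dish_stack: stack of three shut plastic dishes, 60 mm in diameter, 42 mm tall, loose; origin: centre of its underside
- reagent_bottle: amber bottle, 52 mm in diameter, 85 mm tall, loose; origin: centre of its underside
- tweezers: steel tweezers lying flat, 126 mm long along x, 20 mm wide, 8 mm tall, loose; origin: middle of the underside
- tube_rack: grey block with eight holes and two small tubes, 65 x 120 mm, 56 mm tall with the tubes, loose; origin: centre of its underside
- beaker: glass beaker, 60 mm in diameter, 70 mm tall, loose; origin: centre of its underside

How it is judged:
On the way, in this order (a step that is already met when the one before it is completed fails the run):
1. the wheel is under way, a finger pushing its handle (value of joint wheel above 0.5 rad and contact force between the fingers and handle above 0.3 N).
2. past half a turn, a finger still pushing the handle (value of joint wheel above 3.3 rad and contact force between the fingers and handle above 0.3 N).
3. well into the last quarter, a finger still pushing the handle (value of joint wheel above 5.2 rad and contact force between the fingers and handle above 0.3 N).
At the end, for the whole second after the job is handed in: The wheel has been turned anticlockwise by exactly one turn (6.283 rad, within 0.25 rad, so the handle stands over its home pointer within about 14 mm) and is at rest; every loose thing is within 20 mm of where it was (value of joint wheel between 6.033 and 6.533 rad and velocity of joint wheel between -0.05 and 0.05 rad/s and distance of each of jar, collar, dish_stack, reagent_bottle, tweezers, tube_rack, beaker from where it was at the start of the episode below 0.02 m); the robot touches nothing.
It fails at once if the wheel is turned the wrong way (more than 0.3 rad) (value of joint wheel below -0.3 rad).
It fails at once if the wheel is run past one turn by more than 0.4 rad (value of joint wheel above 6.683 rad).
It fails at once if the handle is gripped or shoved hard (over 25 N from the fingers) (contact force between the fingers and handle above 25 N).
It fails at once if the carriage or the microscope is touched (contact force between any of the fingers, the arm and carriage above 1 N or contact force between any of the fingers, the arm and microscope above 1 N).
It fails at once if a loose thing is lifted, knocked over or shoved (distance of any of jar, collar, dish_stack, reagent_bottle, tweezers, tube_rack, beaker from where it was at the start of the episode above 0.03 m or height (world z) of any of jar, collar, dish_stack, reagent_bottle, tweezers, tube_rack, beaker above 0.015 m or angle between any of jar, collar, dish_stack, reagent_bottle, tweezers, tube_rack, beaker's own z axis and vertical above 0.5 rad).
It also fails if it takes over 58 s, if anything falls off the work surface, if the arm or the gripper's body presses on something with over 40 N, if the wrist force passes 120 N, or if a joint passes its speed limit or range.

## Robot

A 6-joint arm with a two-finger parallel gripper is mounted at the origin on the work surface. World frame = base frame: x ahead of the robot, y to its left, z up, the work surface at z = 0. Lengths are in m, angles in rad, forces in N, time in s.
With the tool pointing down it reaches from about 0.35 to 0.975 m from the base axis. Payload 4.9 kg.
Tool frame: the origin (TCP) lies at the very end of the fingers, on their centre line; the grasp point (between the pads) lies 19 mm behind it; x points along the fingers, y is the direction in which the jaws open and shut, and the axes are right-handed (so a half turn about x gives the same grasp; the last joint's range is limited). The gripper opens to 85 mm and grips with 20 to 120 N. Pads are 22 mm wide; open, the fingers measure 114 mm over their backs; the gripper's body (76 mm by 85 mm) begins 54 mm behind the grasp point. The pads swing forward as they close: fully open they stand 13 mm farther back than shut.
Start: joints at [-1.254, 0.053, 1.613, -0, 1.476, -0.119], TCP at [0.264, -0.567, 0.231] pointing down, gripper open.
Joint ranges: [-3.01, 3.01], [-1.01, 2.22], [0.06, 2.58], [-1.02, 4.17], [0.09, 2.62], [-3.14, 3.14]. Speed limits (rad/s): [2.57, 2.57, 3.14, 3.14, 3.14, 3.14].

## Interface

Orientations are given as a unit quaternion [w, x, y, z].
In Python, from plant import manip gives the robot as it stands.
- The arm moves only by the tool play_rows, never from a script. Its argument "plan" is a list of rows, each a list of 5 numbers: the shift along the tool's x, y, z in mm, then the turn about the tool's x in rad, then the closure, from -1 (fully open) to 1 (shut). A call has 1 to 8 rows; each row is the pose to reach, as a shift and turn from the pose commanded when the call began, along the tool's axes at that moment; what a row does not reach only later rows make up. A row lasts 1/8 s, in which the tool goes at most 62.5 mm and 10.7 degrees, less where a joint would pass 70% of its speed; a pose out of reach is approached as far as the arm can. A call with a gripper value outside its range is refused whole. The fingers move at their own pace and stop on an object; the grip force is fixed at half the most. Time passes only in rows, so rows that repeat a pose let the fingers close. It gives the time, the measured TCP pose, the force and the opening at its end, in the units of the state.
- manip.state(): the state, without advancing time (a new reading comes with each control period).
- manip.grab_frame(name): name is "scene" or "side" or "wrist"; returns a dict with "img" (400x640x3 uint8, red, green, blue), "range_z" (400x640 float32, m along the optical axis (not along the pixel's ray), 0 where there is no reading), "fx", "fy", "cx", "cy" (pixels), "origin" and "rotation" of the camera in the world. Camera axes: x right, y up, looking along -z (the intrinsics and any distortion apply to the point x, -y, -z); pixel columns grow to the right and rows downward; lengths in m; the calibration is good to about 2 mm. The wrist camera is an equidistant fisheye: a pixel r from the principal point sees the ray r / f radians off the axis. A picture is of the moment at which its call begins.
- manip.job_done(): hands the job in, once; it reports no verdict.
The state is a dict: "time": time; "joint_pos": joint angles; "joint_vel": joint speeds; "joint_efforts": joint torques, N m; "tool_pos": TCP position; "tool_rot": TCP orientation; "contact_force": force on the tool from outside, world axes, zero at the start; "ft_torque": the same for the moment, N m; "gripper_width": opening from 0.0 (shut) to 1.0 (fully open).
Only numpy, scipy, OpenCV 4.12 (cv2) and the standard library are available. Lean on these libraries where they do the work, as an engineer would, in place of code of your own. Each camera call takes 0.05 s, during which the arm holds its last target. There are 200 camera calls.

## Working session

There is one attempt and no reset: what is moved stays moved. The work goes in short steps, Python scripts to look and compute and a tool call to move; the robot and the scene stay as the last step left them, time stands still between calls to the robot, and variables do not carry over. Pictures are saved under pics/ and viewed, about 8 in all and at most 12, crops included, and the job is handed in when it is done.

Besides the shell and the picture viewer there is one more tool, called after "Call:" in YAML: its name, and indented under it one key for each argument. play_rows: Moves the arm, as the interface text tells. Its arguments: {"type":"object","properties":{"plan":{"type":"array"}},"required":["plan"]}

```bash
mkdir -p pics; cat > h.py <<'E'
import numpy as np,cv2
from plant import manip
def save(name,fn):
    f=manip.grab_frame(name); cv2.imwrite('pics/'+fn+'.png',f['img'][:,:,::-1]); np.savez('pics/'+fn+'.npz',**f); return f
def pt(f,u,v,d=None):
    d=float(f['range_z'][v,u]) if d is None else d
    p=np.array([(u-f['cx'])/f['fx']*d,-(v-f['cy'])/f['fy']*d,-d])
    return f['origin']+f['rotation']@p
E
python3 - <<'E'
from h import *
print(manip.state())
for n in('scene','side'):
    f=save(n,n+'0'); print(n,f['origin'],f['rotation'],f['fx'])
E
```

```text
{'time': 0.0, 'joint_pos': array([-1.25398427e+00,  5.33975928e-02,  1.61428365e+00, -1.72738868e-06,
        1.47596321e+00, -1.18989640e-01]), 'joint_vel': array([-0.00079821,  0.00026508, -0.00179481,  0.00142683,  0.00103492,
       -0.00168852]), 'joint_efforts': array([ 9.12277992e-04, -3.93672967e+01, -3.70181000e+01, -2.10473668e-04,
        6.91032823e-03, -9.21115770e-06]), 'tool_pos': array([ 0.26365062, -0.56599715,  0.23004392]), 'tool_rot': array([-0.15214092, -0.69031349, -0.15358455,  0.69045797]), 'contact_force': array([-0.18595722,  0.46406594,  0.3138706 ]), 'ft_torque': array([-0.00512597, -0.04975465,  0.0539762 ]), 'gripper_width': 0.9982732679392653}
scene [1.2363498  0.34733131 1.02189052] [0.49714903 0.18308055 0.28105247 0.80020864] 504.3515347556485
side [0.19252438 0.58895682 0.80491189] [-0.24791426 -0.10855008  0.35733481  0.89390561] 385.18755435808646
```

```bash
sed -i "s/f\['rotation'\]@p/R.from_quat(np.roll(f['rotation'],-1)).as_matrix()@p/; 1a from scipy.spatial.transform import Rotation as R" h.py
```

```text
(no output)
```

View pics/scene0.png

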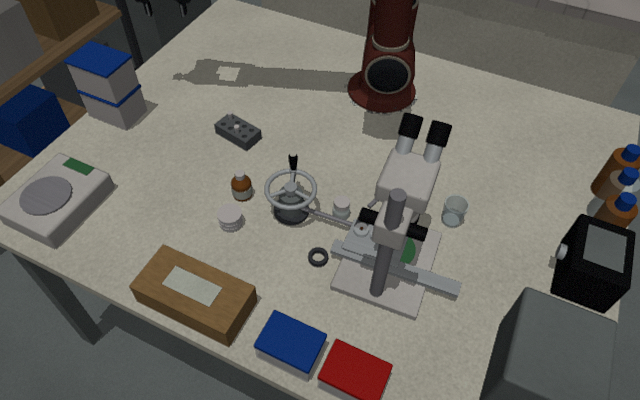

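View pics/side0.png

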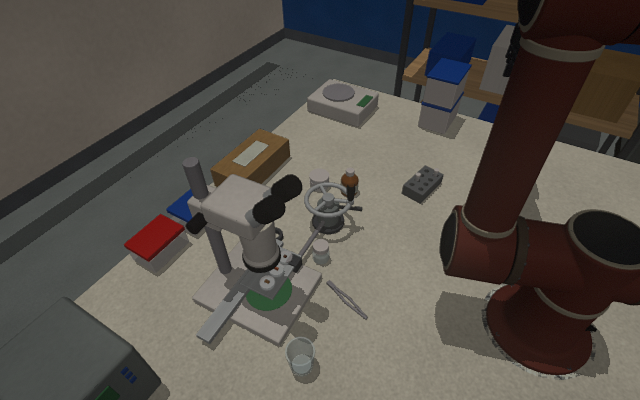

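```bash
cat >> h.py <<'E'
def load(fn): return dict(np.load('pics/'+fn+'.npz'))
def proj(f,P):
    p=R.from_quat(np.roll(f['rotation'],-1)).as_matrix().T@(np.asarray(P)-f['origin'])
    return (f['cx']-f['fx']*p[0]/p[2], f['cy']+f['fy']*p[1]/p[2])
def cloud(f):
    v,u=np.mgrid[0:400,0:640]; d=f['range_z'].astype(float)
    p=np.stack([(u-f['cx'])/f['fx']*d,-(v-f['cy'])/f['fy']*d,-d],-1)
    P=p@R.from_quat(np.roll(f['rotation'],-1)).as_matrix().T+f['origin']; P[d==0]=np.nan; return P
E
python3 - <<'E'
from h import *
np.set_printoptions(precision=4,suppress=True)
for n in('scene','side'):
    f=load(n+'0'); print(n,proj(f,[.264,-.567,.23]),proj(f,[0,0,0]))
    P=cloud(f)
    L={'scene':dict(hub=(291,187),handle=(293,157),jar=(341,203),collar=(318,256),stack=(231,213),bottle=(241,178),rack=(238,130),beaker=(456,203),table=(300,330)),
       'side':dict(hub=(328,197),handle=(350,183),bottletop=(348,173),jar=(320,245),rack=(423,180),tweez=(347,298),beaker=(300,350),eye=(285,186))}[n]
    for k,(u,v) in L.items(): print(k,P[v,u])
    # rim: points with z .088-.099 near hub
    h=P[L['hub'][1],L['hub'][0]]
    m=(abs(P[...,2]-.094)<.005)&(np.hypot(P[...,0]-h[0],P[...,1]-h[1])<.09)&(np.hypot(P[...,0]-h[0],P[...,1]-h[1])>.035)
    q=P[m][:,:2]; A=np.c_[2*q,np.ones(len(q))]; s=np.linalg.lstsq(A,(q**2).sum(1),rcond=None)[0]; print('rim',s[:2],np.sqrt(s[2]+s[:2]@s[:2]),len(q))
    m=(P[...,2]>.11)&(P[...,2]<.155)&(np.hypot(P[...,0]-s[0],P[...,1]-s[1])<.085); q=P[m]; print('handle',q.mean(0),q.max(0),len(q))
    img=f['img'][:,:,::-1]; x,y=(int(c) for c in proj(f,[s[0],s[1],.1]))
    c=img[max(y-80,0):y+70,x-110:x+110]; cv2.imwrite('pics/%s_c.png'%n,cv2.resize(c,None,fx=3,fy=3,interpolation=2))
E
```

```text
scene (np.float64(168.11524295457406), np.float64(19.13611949849627)) (np.float64(381.2550129467116), np.float64(89.18567053905616))
hub [ 0.5593 -0.0269  0.1007]
handle [ 0.5087 -0.047   0.1471]
jar [0.5164 0.0872 0.0553]
collar [ 0.6454  0.0882 -0.0016]
stack [ 0.6551 -0.1421  0.0431]
bottle [ 0.5713 -0.1608  0.0766]
rack [ 0.4026 -0.2758  0.0468]
beaker [0.379  0.3393 0.0428]
table [0.8564 0.1478 0.0636]
rim [ 0.5594 -0.0293] 0.056215074739170964 673
handle [ 0.5093 -0.0489  0.1332] [ 0.515  -0.0397  0.1496] 98
side (np.float64(507.52843702847156), np.float64(88.19245101163831)) (np.float64(536.4033133610845), np.float64(325.81344230226307))
hub [ 0.5516 -0.0283  0.1014]
handle [ 0.5499 -0.1508  0.0546]
bottletop [ 0.5606 -0.1561  0.0838]
jar [0.5076 0.086  0.0539]
rack [ 0.3791 -0.2885  0.0367]
tweez [0.3927 0.1543 0.0018]
beaker [0.4136 0.3229 0.0211]
eye [0.4882 0.2221 0.3713]
rim [ 0.5527 -0.0282] 0.05626001773972725 536
handle [ 0.497  -0.0455  0.1328] [ 0.5107 -0.0398  0.1508] 97
```

```bash
python3 - <<'E'
from h import *
s=manip.state(); M=R.from_quat(np.roll(s['tool_rot'],-1)).as_matrix(); print(M.round(3))
for k in 1,2: print(np.degrees(np.arctan2(M[1,k],M[0,k])))
E
```

```text
[[-0.001  0.422 -0.907]
 [ 0.002 -0.907 -0.422]
 [-1.    -0.002 -0.   ]]
-65.03278416463993
-155.0328084414599
```

View pics/scene_c.png

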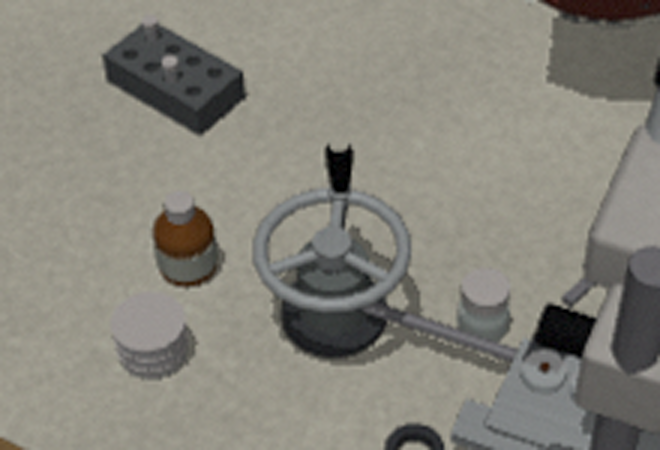

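View pics/side_c.png

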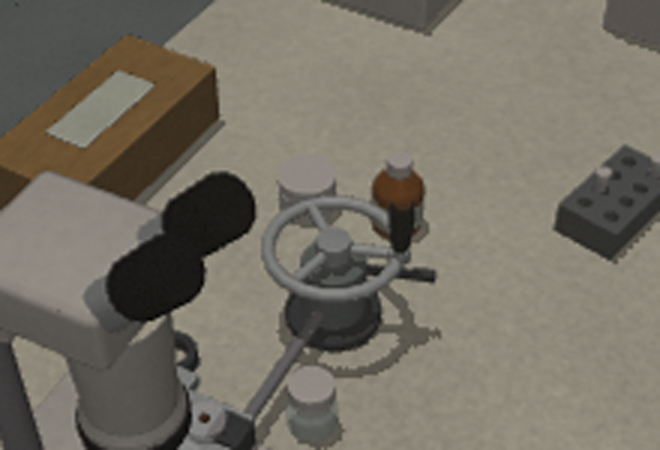

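Call:
play_rows:
  plan:
    - [0,-34,-36,0.13,1]
    - [0,-69,-72,0.26,1]
    - [0,-103,-109,0.39,1]
    - [0,-138,-145,0.52,1]
    - [0,-172,-181,0.65,1]
    - [0,-207,-217,0.78,1]
    - [0,-241,-254,0.91,1]
    - [0,-276,-290,1.05,1]

```text
time: 1.1
tool_pos: [0.4103, -0.1922, 0.2309]
tool_rot: [0.215, -0.673, 0.215, 0.674]
contact_force: [1.4, -0.1, -0.2]
gripper_width: -0.005
```

```bash
cat >> h.py <<'E'
def to(P,d,s=None):
    s=s or manip.state(); M=R.from_quat(np.roll(s['tool_rot'],-1)).as_matrix()
    cur=np.degrees(np.arctan2(-M[1,2],-M[0,2])); t=-np.radians((d-cur+180)%360-180)
    return (1000*M.T@(np.asarray(P)-s['tool_pos'])).round(1), round(t,3), cur.round(2)
E
python3 - <<'E'
from h import *
s=manip.state(); print(s['tool_pos'],np.degrees(s['joint_pos']).round(1), to([.484,-.008,.23],295))
f=load('side0'); x,y=proj(f,[.5527,-.0282,.1]); x0,y0=int(x)-110,int(y)-80
print(x0,y0); u,v=x0+432/3,y0+274/3
d=f['range_z'][int(v)-2:int(v)+3,int(u)-2:int(u)+3]; print(d)
P=cloud(f); m=(abs(P[...,2]-.071)<.006)&(np.hypot(P[...,0]-.556,P[...,1]+.029)<.1)&(np.hypot(P[...,0]-.556,P[...,1]+.029)>.068); print(P[m].round(3))
E
```

```text
[ 0.41034715 -0.19224854  0.23088277] [-34.5 -21.7 114.4   0.   87.4  90.9] (array([   0.9, -192.8,   46.9]), np.float64(0.515), np.float64(-35.47))
217 117
[[1.0159703 1.120362  1.1199427 1.1161855 1.1182827]
 [1.0120152 1.0172242 1.0140374 1.1194435 1.1177034]
 [1.0125561 1.0120271 1.0119596 1.1135857 1.1118535]
 [1.0139842 1.0135599 1.0144503 1.110555  1.1104777]
 [1.0169587 1.0124233 1.0134773 1.1045423 1.1019851]]
[[ 0.488 -0.061  0.072]
 [ 0.486 -0.063  0.071]
 [ 0.483 -0.062  0.073]
 [ 0.481 -0.064  0.073]
 [ 0.478 -0.065  0.074]
 [ 0.492 -0.059  0.068]
 [ 0.489 -0.058  0.071]
 [ 0.486 -0.057  0.073]
 [ 0.483 -0.058  0.074]
 [ 0.48  -0.057  0.076]
 [ 0.479 -0.06   0.074]
 [ 0.476 -0.061  0.075]
 [ 0.475 -0.065  0.071]
 [ 0.472 -0.065  0.073]
 [ 0.49  -0.054  0.069]
 [ 0.489 -0.057  0.068]
 [ 0.484 -0.053  0.074]
 [ 0.481 -0.054  0.074]
 [ 0.481 -0.058  0.071]
 [ 0.477 -0.057  0.074]
 [ 0.475 -0.059  0.072]
 [ 0.473 -0.06   0.073]
 [ 0.471 -0.062  0.073]
 [ 0.491 -0.051  0.068]
 [ 0.49  -0.053  0.066]
 [ 0.486 -0.053  0.069]
 [ 0.484 -0.054  0.068]
 [ 0.482 -0.056  0.068]
 [ 0.48  -0.057  0.069]
 [ 0.477 -0.057  0.07 ]
 [ 0.475 -0.059  0.07 ]
 [ 0.472 -0.06   0.07 ]
 [ 0.47  -0.062  0.069]
 [ 0.484 -0.054  0.066]
 [ 0.478 -0.053  0.07 ]
 [ 0.476 -0.056  0.068]
 [ 0.475 -0.059  0.066]
 [ 0.471 -0.057  0.069]
 [ 0.469 -0.06   0.068]]
```

Call:
play_rows:
  plan:
    - [0,-48,12,0.13,1]
    - [0,-96,24,0.26,1]
    - [0,-144,35,0.39,1]
    - [0,-193,47,0.515,1]
    - [0,-193,47,0.515,1]
    - [0,-193,47,0.515,1]

```text
time: 1.85
tool_pos: [0.4827, -0.0092, 0.2308]
tool_rot: [0.378, -0.597, 0.378, 0.598]
contact_force: [0.8, -0.4, -1.1]
gripper_width: -0.004
```

```bash
python3 - <<'E'
from h import *
s=manip.state(); print(s['tool_pos'],np.degrees(s['joint_pos']).round(1),to([.484,-.008,.23],295))
f=save('wrist','w1'); print(f['origin'],f['rotation'],f['fx'],f['cx'],f['cy'])
f=save('scene','s1')
E
```

```text
[ 0.48270005 -0.00921742  0.23082997] [ -9.9 -17.  110.8  -0.   86.3 144.7] (array([ 0.8, -1.7,  0.5]), np.float64(0.006), np.float64(-64.64))
[ 0.51324333 -0.07575968  0.37292415] [-0.21701462  0.03195968 -0.14128132  0.9653615 ] 309.70691628693146 319.1201313740087 194.73071921448178
```

View pics/w1.png

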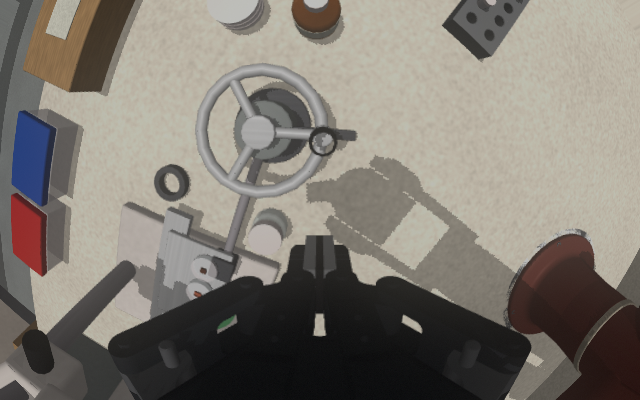

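View pics/s1.png

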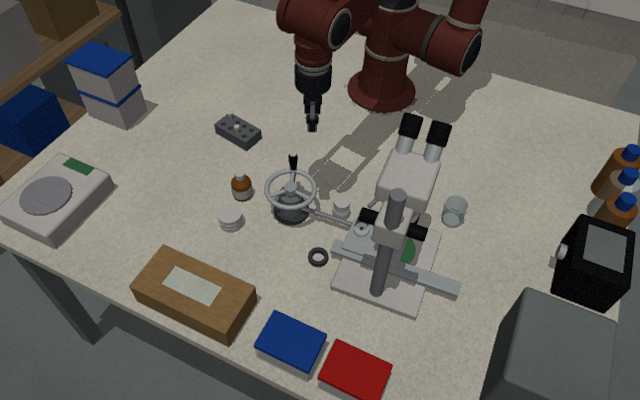

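```bash
python3 - <<'E'
from h import *
f=load('w1'); Rm=R.from_quat(np.roll(f['rotation'],-1)).as_matrix()
def at(u,v,z):
    x,y=(u-f['cx'])/f['fx'],(v-f['cy'])/f['fx']; r=np.hypot(x,y); d=Rm@np.array([np.sin(r)*x/r,-np.sin(r)*y/r,-np.cos(r)])
    return f['origin']+d*(z-f['origin'][2])/d[2]
h=at(257,131,.1); k=at(322,141,.15); p=at(357,135,.072); print(h,k,p)
print('rim',(at(197,131,.092)+at(327,131,.092))/2,(at(260,64,.092)+at(260,197,.092))/2)
for n,q in (('handle',k),('ptr',p)): print(n,np.hypot(*(q-h)[:2]),np.degrees(np.arctan2(*(q-h)[1::-1]))%360)
p=Rm.T@(manip.state()['tool_pos']-f['origin']); a=np.arctan2(np.hypot(p[0],p[1]),-p[2]); e=p[:2]/np.hypot(p[0],p[1]); print('tcp px',f['cx']+f['fx']*a*e[0],f['cy']-f['fx']*a*e[1])
for n in('scene0','side0'):
    P=cloud(load(n)); m=(P[...,2]>.11)&(np.hypot(P[...,0]-.6,P[...,1]-.24)<.2); q=P[m]
    print(n,np.nanmin(q,0),np.nanmax(q,0)); d=np.hypot(q[:,0]-.58,q[:,1]-.08); print(d.min(),q[d.argmin()])
E
```

```text
[ 0.55347348 -0.03183935  0.1       ] [ 0.50005137 -0.05295784  0.15      ] [ 0.46723887 -0.06517934  0.072     ]
rim [ 0.55288783 -0.03228569  0.092     ] [ 0.55258703 -0.03069999  0.092     ]
handle 0.057444867741959955 201.56956201503118
ptr 0.09245519113013367 201.13747664105279
tcp px 317.95064010021514 251.00420485396558
scene0 [0.4857301  0.18173234 0.11024318] [0.70240109 0.31191696 0.37937894]
0.11157376657090086 [0.56535619 0.19060861 0.31091071]
side0 [0.46670163 0.18943572 0.11051371] [0.69706242 0.31238015 0.3788913 ]
0.11262762538511807 [0.56089924 0.19099614 0.31469578]
```

```bash
cat >> h.py <<'E'
HUB=np.array([.5533,-.031]); A0=201.4
def pose(th,off=.022,z=.113):
    a=np.radians(A0+th); H=HUB+.058*np.array([np.cos(a),np.sin(a)]); d=305+.842*th; n=np.array([np.cos(np.radians(d)),np.sin(np.radians(d))])
    return np.r_[H-off*n,z],d
def rel(p0,d0,p,d):
    n=np.r_[np.cos(np.radians(d0)),np.sin(np.radians(d0)),0]; x=np.array([0,0,-1.]); Z=-n; Y=np.cross(Z,x)
    v=1000*(p-p0); return [float(round(v@x,1)),float(round(v@Y,1)),float(round(v@Z,1)),float(round(-np.radians(d-d0),3)),1]
E
python3 - <<'E'
from h import *
p,d=pose(0,.042); print(to(np.r_[p[:2],.231],d),to(p,d))
print('contact',rel(p,d,*pose(0,.022)))
for t in range(0,360,30):
    p0,d0=pose(t); print(t,[rel(p0,d0,*pose(t+30*i/8)) for i in range(1,9)])
E
```

```text
(array([ 0. , 10.1, -3.8]), np.float64(-0.17), np.float64(-64.76)) (array([118. ,  10. ,  -3.8]), np.float64(-0.17), np.float64(-64.76))
contact [0.0, 0.0, -20.0, -0.0, 1]
0 [[0.0, 2.0, -3.7, -0.055, 1], [0.0, 3.7, -7.6, -0.11, 1], [0.0, 5.2, -11.6, -0.165, 1], [0.0, 6.4, -15.6, -0.22, 1], [0.0, 7.4, -19.7, -0.276, 1], [0.0, 8.1, -23.8, -0.331, 1], [0.0, 8.5, -28.0, -0.386, 1], [0.0, 8.7, -32.1, -0.441, 1]]
30 [[0.0, 1.7, -3.8, -0.055, 1], [0.0, 3.1, -7.7, -0.11, 1], [0.0, 4.3, -11.7, -0.165, 1], [0.0, 5.2, -15.7, -0.22, 1], [0.0, 5.8, -19.7, -0.276, 1], [0.0, 6.2, -23.8, -0.331, 1], [0.0, 6.3, -27.9, -0.386, 1], [0.0, 6.2, -32.0, -0.441, 1]]
60 [[0.0, 1.4, -3.8, -0.055, 1], [0.0, 2.5, -7.7, -0.11, 1], [0.0, 3.3, -11.7, -0.165, 1], [0.0, 3.9, -15.6, -0.22, 1], [0.0, 4.3, -19.6, -0.276, 1], [0.0, 4.3, -23.6, -0.331, 1], [0.0, 4.2, -27.6, -0.386, 1], [0.0, 3.7, -31.6, -0.441, 1]]
90 [[0.0, 1.0, -3.8, -0.055, 1], [0.0, 1.8, -7.7, -0.11, 1], [0.0, 2.4, -11.6, -0.165, 1], [0.0, 2.7, -15.5, -0.22, 1], [0.0, 2.7, -19.4, -0.276, 1], [0.0, 2.5, -23.3, -0.331, 1], [0.0, 2.0, -27.2, -0.386, 1],
[... 1313 characters left out ...]
.5, -0.11, 1], [0.0, -2.8, -9.6, -0.165, 1], [0.0, -4.2, -12.7, -0.22, 1], [0.0, -5.8, -15.6, -0.276, 1], [0.0, -7.5, -18.4, -0.331, 1], [0.0, -9.4, -21.1, -0.386, 1], [0.0, -11.5, -23.7, -0.441, 1]]
300 [[0.0, -1.0, -3.1, -0.055, 1], [0.0, -2.2, -6.1, -0.11, 1], [0.0, -3.6, -9.1, -0.165, 1], [0.0, -5.2, -11.9, -0.22, 1], [0.0, -6.9, -14.6, -0.276, 1], [0.0, -8.9, -17.2, -0.331, 1], [0.0, -11.0, -19.6, -0.386, 1], [0.0, -13.2, -21.9, -0.441, 1]]
330 [[0.0, -1.2, -2.9, -0.055, 1], [0.0, -2.7, -5.7, -0.11, 1], [0.0, -4.3, -8.5, -0.165, 1], [0.0, -6.1, -11.0, -0.22, 1], [0.0, -8.0, -13.5, -0.276, 1], [0.0, -10.1, -15.8, -0.331, 1], [0.0, -12.4, -18.0, -0.386, 1], [0.0, -14.8, -19.9, -0.441, 1]]
```

Call:
play_rows:
  plan:
    - [0,10,-4,-0.17,1]
    - [20,10,-4,-0.17,1]
    - [45,10,-4,-0.17,1]
    - [70,10,-4,-0.17,1]
    - [95,10,-4,-0.17,1]
    - [118,10,-4,-0.17,1]
    - [118,10,-4,-0.17,1]
    - [118,10,-4,-0.17,1]

```text
time: 2.95
tool_pos: [0.4758, -0.0173, 0.1135]
tool_rot: [-0.327, 0.627, -0.327, -0.627]
contact_force: [-0.5, 0.9, 0.0]
gripper_width: -0.002
```

```bash
python3 - <<'E'
from h import *
s=manip.state(); p,d=pose(0,.042); print(s['tool_pos'],p,s['contact_force'],np.degrees(s['joint_pos']).round(1),to(p,d)); save('wrist','w2')
E
```

```text
[ 0.47584666 -0.01730969  0.11348242] [ 0.47520855 -0.01775847  0.113     ] [-0.47429176  0.86729902  0.03035497] [-11.1 -12.  118.2   0.   73.8 134. ] (array([ 0.5,  0.8, -0. ]), np.float64(-0.001), np.float64(-55.06))
```

View pics/w2.png

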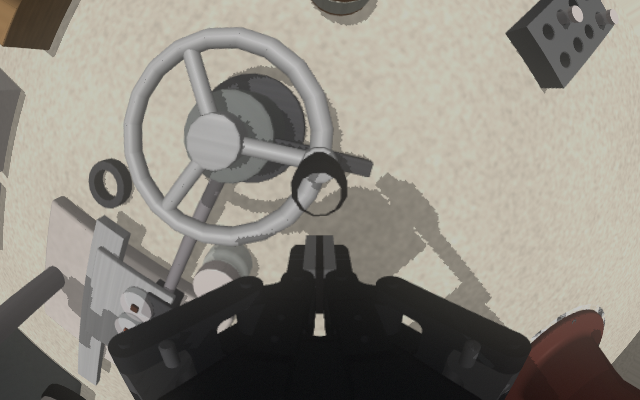

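Call:
play_rows:
  plan:
    - [0,0,-5,0,1]
    - [0,0,-10,0,1]
    - [0,0,-14,0,1]
    - [0,0,-17,0,1]
    - [0,0,-20,0,1]
    - [0,0,-20,0,1]

```text
time: 3.75
tool_pos: [0.4872, -0.0335, 0.1133]
tool_rot: [0.326, -0.627, 0.326, 0.627]
contact_force: [-0.0, -0.3, -0.3]
gripper_width: 0.003
```

Call:
play_rows:
  plan:
    - [0,2,-4,-0.055,1]
    - [0,3.5,-7.5,-0.11,1]
    - [0,5,-11.5,-0.165,1]
    - [0,6.5,-15.5,-0.22,1]
    - [0,7.5,-19.5,-0.275,1]
    - [0,8,-24,-0.33,1]
    - [0,8.5,-28,-0.385,1]
    - [0,8.5,-32,-0.44,1]

```text
time: 4.75
tool_pos: [0.498, -0.0642, 0.1132]
tool_rot: [0.181, -0.683, 0.181, 0.684]
contact_force: [-1.5, 1.2, 1.7]
gripper_width: -0.002
```

```bash
python3 - <<'E'
from h import *
s=manip.state(); p,d=pose(30); print(s['tool_pos'],p,s['contact_force'],to(p,d)); save('wrist','w3')
E
```

```text
[ 0.49802207 -0.06423593  0.11316941] [ 0.4980127  -0.06541476  0.113     ] [-1.46790094  1.17365466  1.66245297] (array([ 0.2,  1. , -0.6]), np.float64(0.002), np.float64(-29.63))
```

View pics/w3.png

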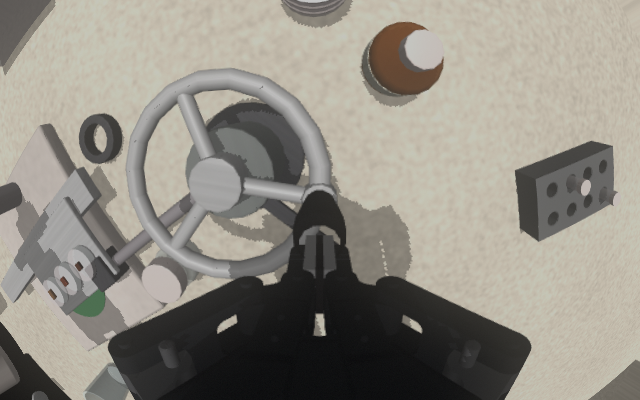

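Call:
play_rows:
  plan:
    - [0,1.5,-4,-0.055,1]
    - [0,3,-7.5,-0.11,1]
    - [0,4.5,-11.5,-0.165,1]
    - [0,5,-15.5,-0.22,1]
    - [0,6,-19.5,-0.275,1]
    - [0,6,-24,-0.33,1]
    - [0,6.5,-28,-0.385,1]
    - [0,6,-32,-0.44,1]

```text
time: 5.8
tool_pos: [0.5228, -0.0855, 0.1131]
tool_rot: [0.028, -0.706, 0.028, 0.707]
contact_force: [-2.1, -0.4, 2.3]
gripper_width: 0.001
```

Call:
play_rows:
  plan:
    - [0,1.5,-4,-0.055,1]
    - [0,2.5,-7.5,-0.11,1]
    - [0,3.5,-11.5,-0.165,1]
    - [0,4,-15.5,-0.22,1]
    - [0,4.5,-19.5,-0.275,1]
    - [0,4.5,-23.5,-0.33,1]
    - [0,4,-27.5,-0.385,1]
    - [0,3.5,-31.5,-0.44,1]

```text
time: 6.8
tool_pos: [0.5541, -0.0918, 0.1131]
tool_rot: [-0.127, -0.695, -0.127, 0.696]
contact_force: [-1.4, -2.1, 0.8]
gripper_width: -0.0
```

```bash
cat > st.py <<'E'
from h import *
import sys
s=manip.state(); p,d=pose(float(sys.argv[1])); print(s['time'],s['tool_pos'],p,s['contact_force'],np.degrees(s['joint_pos']).round(1),to(p,d))
E
python3 st.py 90
```

```text
6.8 [ 0.55409618 -0.09180284  0.11310314] [ 0.55389396 -0.09280641  0.113     ] [-1.40765739 -2.13106599  0.83817082] [-1.700e+01  4.000e-01  1.068e+02 -1.000e-01  7.290e+01  5.230e+01] (array([0.1, 0.9, 0.5]), np.float64(-0.001), np.float64(20.74))
```

Call:
play_rows:
  plan:
    - [0,1,-4,-0.055,1]
    - [0,2,-7.5,-0.11,1]
    - [0,2.5,-11.5,-0.165,1]
    - [0,3,-15.5,-0.22,1]
    - [0,3,-19.5,-0.275,1]
    - [0,3,-23.5,-0.33,1]
    - [0,2.5,-27,-0.385,1]
    - [0,2,-31,-0.44,1]

```text
time: 7.8
tool_pos: [0.5838, -0.0828, 0.1131]
tool_rot: [-0.276, -0.65, -0.276, 0.652]
contact_force: [-1.6, -1.4, 1.0]
gripper_width: -0.003
```

Call:
play_rows:
  plan:
    - [0,0.5,-4,-0.055,1]
    - [0,1,-7.5,-0.11,1]
    - [0,1.5,-11.5,-0.165,1]
    - [0,1.5,-15.5,-0.22,1]
    - [0,1,-19,-0.275,1]
    - [0,0.5,-23,-0.33,1]
    - [0,0,-26.5,-0.385,1]
    - [0,-1,-30.5,-0.44,1]

```text
time: 8.8
tool_pos: [0.6046, -0.0604, 0.1131]
tool_rot: [-0.412, -0.575, -0.411, 0.576]
contact_force: [-2.4, -1.9, 0.7]
gripper_width: 0.001
```

Call:
play_rows:
  plan:
    - [0,0.5,-4,-0.055,1]
    - [0,0.5,-7.5,-0.11,1]
    - [0,0.5,-11,-0.165,1]
    - [0,0,-15,-0.22,1]
    - [0,-0.5,-18.5,-0.275,1]
    - [0,-1,-22.5,-0.33,1]
    - [0,-2,-26,-0.385,1]
    - [0,-3.5,-29.5,-0.44,1]

```text
time: 9.8
tool_pos: [0.6111, -0.0314, 0.1132]
tool_rot: [0.527, 0.471, 0.527, -0.472]
contact_force: [0.6, -2.4, 0.7]
gripper_width: 0.004
```

```bash
python3 st.py 180; python3 -c "
from h import *
save('wrist','w4')"
```

```text
9.8 [ 0.61108788 -0.03142038  0.1131817 ] [ 0.6098146  -0.03169311  0.113     ] [ 0.61286544 -2.44968644  0.71312243] [ -9.9   6.9 100.   -0.1  73.1 -16.2] (array([ 0.2, -1.3,  0.1]), np.float64(-0.003), np.float64(96.36))
```

View pics/w4.png

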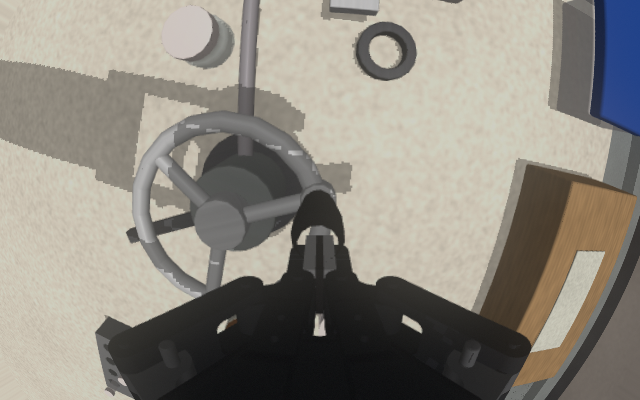

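Call:
play_rows:
  plan:
    - [0,0,-3.5,-0.055,1]
    - [0,0,-7.5,-0.11,1]
    - [0,-0.5,-11,-0.165,1]
    - [0,-1.5,-14.5,-0.22,1]
    - [0,-2.5,-18,-0.275,1]
    - [0,-3.5,-21.5,-0.33,1]
    - [0,-5,-25,-0.385,1]
    - [0,-6.5,-28,-0.44,1]

```text
time: 10.85
tool_pos: [0.6018, -0.0041, 0.1132]
tool_rot: [0.618, 0.345, 0.617, -0.345]
contact_force: [1.6, -1.6, -0.9]
gripper_width: -0.008
```

Call:
play_rows:
  plan:
    - [0,0,-3.5,-0.055,1]
    - [0,-0.5,-7,-0.11,1]
    - [0,-1,-10.5,-0.165,1]
    - [0,-2,-14,-0.22,1]
    - [0,-3,-17.5,-0.275,1]
    - [0,-4.5,-20.5,-0.33,1]
    - [0,-6,-24,-0.385,1]
    - [0,-7.5,-27,-0.44,1]

```text
time: 11.85
tool_pos: [0.5814, 0.0151, 0.1132]
tool_rot: [0.678, 0.202, 0.677, -0.202]
contact_force: [1.6, -1.7, -2.6]
gripper_width: -0.002
```

Call:
play_rows:
  plan:
    - [0,-0.5,-3.5,-0.055,1]
    - [0,-1,-7,-0.11,1]
    - [0,-2,-10,-0.165,1]
    - [0,-3,-13.5,-0.22,1]
    - [0,-4.5,-16.5,-0.275,1]
    - [0,-6,-19.5,-0.33,1]
    - [0,-7.5,-22.5,-0.385,1]
    - [0,-9.5,-25.5,-0.44,1]

```text
time: 12.85
tool_pos: [0.555, 0.0215, 0.1133]
tool_rot: [0.706, 0.05, 0.705, -0.05]
contact_force: [3.0, 0.2, -2.1]
gripper_width: 0.003
```

```bash
python3 st.py 270
```

```text
12.85 [0.55497781 0.02146765 0.11325494] [0.55394083 0.02006876 0.113     ] [ 2.96752582  0.24403893 -2.10818554] [ -5.5  -0.6 107.8   0.   72.7 -87.4] (array([ 0.3, -1.5, -0.8]), np.float64(-0.007), np.float64(171.96))
```

Call:
play_rows:
  plan:
    - [0,-1,-3.5,-0.055,1]
    - [0,-2,-6.5,-0.11,1]
    - [0,-3.5,-10,-0.165,1]
    - [0,-5,-13,-0.22,1]
    - [0,-6.5,-16,-0.275,1]
    - [0,-8.5,-19,-0.33,1]
    - [0,-10.5,-21.5,-0.385,1]
    - [0,-12.5,-24,-0.44,1]

```text
time: 13.85
tool_pos: [0.5294, 0.0128, 0.1133]
tool_rot: [0.7, -0.105, 0.698, 0.106]
contact_force: [2.1, 1.4, -1.4]
gripper_width: 0.001
```

Call:
play_rows:
  plan:
    - [0,-1,-3,-0.055,1]
    - [0,-2,-6,-0.11,1]
    - [0,-3.5,-9,-0.165,1]
    - [0,-5,-12,-0.22,1]
    - [0,-7,-14.5,-0.275,1]
    - [0,-9,-17,-0.33,1]
    - [0,-11,-19.5,-0.385,1]
    - [0,-13,-22,-0.44,1]

```text
time: 14.85
tool_pos: [0.5122, -0.0059, 0.1132]
tool_rot: [0.66, -0.255, 0.658, 0.256]
contact_force: [2.7, 1.9, -2.1]
gripper_width: -0.003
```

```bash
python3 st.py 330;  python3 -c "
from h import *
save('wrist','w5')"
```

```text
14.85 [ 0.51222767 -0.00588939  0.11324981] [ 0.51207852 -0.00736235  0.113     ] [ 2.74563039  1.85284366 -2.06792441] [-9.000e+00 -6.700e+00  1.136e+02  1.000e-01  7.300e+01 -1.415e+02] (array([ 0.2, -1. , -1.1]), np.float64(-0.008), np.float64(-137.62))
```

View pics/w5.png

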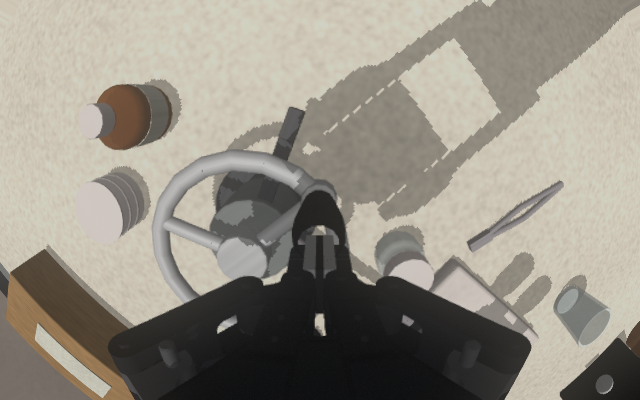

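Call:
play_rows:
  plan:
    - [0,-1,-3,-0.055,1]
    - [0,-2.5,-5.5,-0.11,1]
    - [0,-4,-8.5,-0.165,1]
    - [0,-6,-11,-0.22,1]
    - [0,-8,-13.5,-0.275,1]
    - [0,-10,-16,-0.33,1]
    - [0,-10,-16,-0.33,1]

```text
time: 15.78
tool_pos: [0.5069, -0.0242, 0.1133]
tool_rot: [0.609, -0.359, 0.608, 0.36]
contact_force: [2.2, 2.4, -1.2]
gripper_width: 0.001
```

```bash
python3 st.py 352.5;  python3 - <<'E'
from h import *
save('wrist','w6')
f=save('scene','s6'); P=cloud(f); g=save('side','d6')
for n,q,b in(('scene',f,'scene0'),('side',g,'side0')):
    for P in (cloud(load(b)),cloud(q)):
        m=(P[...,2]>.10)&(P[...,2]<.125)&(abs(np.hypot(P[...,0]-.5555,P[...,1]+.030)-.058)<.016)
        x=P[m]; print(n,x.mean(0),len(x))
x,y=(int(c) for c in proj(g,[.5,-.05,.1])); c=np.hstack([q['img'][y-45:y+35,x-50:x+50,::-1] for q in (load('side0'),g)])
w=cv2.resize(c,None,fx=4,fy=4,interpolation=2); cv2.imwrite('pics/d6c.png',w)
E
```

```text
15.775 [ 0.5068587  -0.02421483  0.11328337] [ 0.50739287 -0.02554364  0.113     ] [ 2.22271173  2.39930704 -1.20280464] [-1.120e+01 -7.300e+00  1.141e+02  1.000e-01  7.310e+01 -1.623e+02] (array([ 0.3, -1.1, -0.9]), np.float64(-0.012), np.float64(-118.86))
scene [ 0.51154184 -0.04827446  0.11320387] 42
scene [ 0.51373028 -0.03434667  0.11392581] 26
side [ 0.49711203 -0.04584783  0.11327184] 41
side [ 0.49684154 -0.03203655  0.1151031 ] 47
```

View pics/d6c.png

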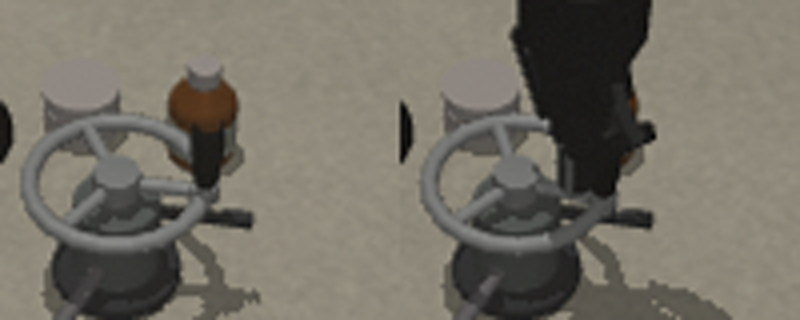

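```bash
python3 - <<'E'
from h import *
a=pose(352.5); print([rel(*a,*pose(t)) for t in(354,356,358)])
E
```

```text
[[0.0, -0.5, -1.1, -0.022, 1], [0.0, -1.3, -2.6, -0.051, 1], [0.0, -2.1, -4.0, -0.081, 1]]
```

Add the remaining ~5°, then back off against the push direction and up.

Call:
play_rows:
  plan:
    - [0,-0.5,-1.5,-0.02,1]
    - [0,-1,-3,-0.04,1]
    - [0,-1.5,-4.5,-0.05,1]
    - [0,-1.5,-4.5,-0.05,1]
    - [0,-1.5,4,-0.05,1]
    - [0,-1.5,14,-0.05,1]
    - [0,-1.5,24,-0.05,1]
    - [0,-1.5,24,-0.05,1]

```text
time: 16.92
tool_pos: [0.5198, -0.0036, 0.1134]
tool_rot: [0.599, -0.376, 0.599, 0.376]
contact_force: [-0.4, -0.9, -0.1]
gripper_width: -0.0
```

Call:
play_rows:
  plan:
    - [-25,0,0,0,1]
    - [-55,0,0,0,1]
    - [-90,0,0,0,1]
    - [-120,0,0,0,1]
    - [-120,0,0,0,1]

```text
time: 17.55
tool_pos: [0.5211, -0.0046, 0.2365]
tool_rot: [0.601, -0.377, 0.598, 0.374]
contact_force: [-0.6, -0.2, -1.0]
gripper_width: -0.002
```

```bash
python3 st.py 358;  python3 - <<'E'
from h import *
save('wrist','w7')
for n,b in(('scene','scene0'),('side','side0')):
    q=save(n,n+'7')
    for P in (cloud(load(b)),cloud(q)):
        m=(P[...,2]>.11)&(P[...,2]<.155)&(np.hypot(P[...,0]-.556,P[...,1]+.030)<.085)
        x=P[m]; print(n,x.mean(0),x.max(0),len(x))
E
```

```text
17.55 [ 0.52107548 -0.0046235   0.23652737] [ 0.5073881  -0.03009984  0.113     ] [-0.61596558 -0.21274235 -0.9941519 ] [  -8.7  -11.8  105.9   -0.    85.5 -162.8] (array([123.5,   1.9, -29.1]), np.float64(-0.04), np.float64(-115.87))
scene [ 0.50925119 -0.04888822  0.1331878 ] [ 0.51499616 -0.03973981  0.14956029] 98
scene [ 0.50927033 -0.04778658  0.13251272] [ 0.51652411 -0.04071096  0.1513328 ] 98
side [ 0.49701415 -0.04545939  0.13278472] [ 0.51071878 -0.03977263  0.15083262] 97
side [ 0.49650622 -0.04465337  0.13300966] [ 0.50837874 -0.0390946   0.15251977] 97
```

View pics/w7.png

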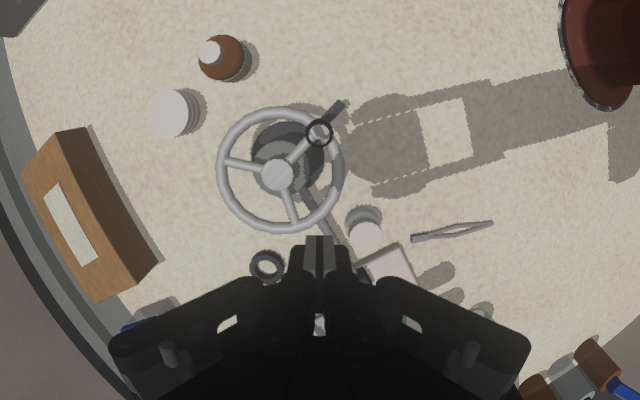

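The handle at (319,133) stands over the pointer, whose tip is at (345,103). It is within about 1 mm of where it started in both fixed cameras, and the hand is clear at z = 0.236 m.

```bash
python3 -c "
from plant import manip
print(manip.job_done())"
```

```text
the job is handed in; nothing more can be done
None
```

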